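# Set up the deli display well

### The job

Slide each clear divider straight up out of the slotted rack by its coloured top strip and hang it by the strip's ends across the two rails of the display well, at the marks of its own colour and square to the rails. When all the dividers hang, pick up the infrared thermometer and hold its lens steady about 10 cm in front of the middle of the well's black disc, pointing straight at it, for two seconds; then lay it back along the middle of its mat, the way it lay. Do not let a divider fall over and leave the meat packs and the other goods where they are.

Things in the scene. Friction and masses are not known exactly. Their poses are not given: they have to be found in the camera images.
- strip_red (a point): red divider, loose, 0.12 kg, may be absent: clear greenish panel 140 wide (x) x 6 thick (y) x 95 tall (z), with an opaque red strip 200 (x) x 10 (y) x 24 tall along its top, overhanging 30 at each side as ears. Point: strip centre, 12 below the top edge, 12 above the ears' undersides, 107 above the panel's bottom edge. Symmetric. Grip the strip across its 10 mm from above.
- mark_red (a point): Place of the red divider on the well: the red stripes (24 mm along y) painted on both rails. This point lies mid-way between the two rails at the height of the rail tops; axes as the well's. The hung divider has its x along this x and its strip centre 12 mm above this point.
- strip_yellow (a point): yellow divider, loose, 0.12 kg, may be absent: clear greenish panel 140 wide (x) x 6 thick (y) x 95 tall (z), with an opaque yellow strip 200 (x) x 10 (y) x 24 tall along its top, overhanging 30 at each side as ears. Point: strip centre, 12 below the top edge, 12 above the ears' undersides, 107 above the panel's bottom edge. Symmetric. Grip the strip across its 10 mm from above.
- mark_yellow (a point): Place of the yellow divider on the well: the yellow stripes (24 mm along y) painted on both rails. This point lies mid-way between the two rails at the height of the rail tops; axes as the well's. The hung divider has its x along this x and its strip centre 12 mm above this point.
- strip_green (a point): green divider, loose, 0.12 kg, may be absent: clear greenish panel 140 wide (x) x 6 thick (y) x 95 tall (z), with an opaque green strip 200 (x) x 10 (y) x 24 tall along its top, overhanging 30 at each side as ears. Point: strip centre, 12 below the top edge, 12 above the ears' undersides, 107 above the panel's bottom edge. Symmetric. Grip the strip across its 10 mm from above.
- mark_green (a point): Place of the green divider on the well: the green stripes (24 mm along y) painted on both rails. This point lies mid-way between the two rails at the height of the rail tops; axes as the well's. The hung divider has its x along this x and its strip centre 12 mm above this point.
- strip_blue (a point): blue divider, loose, 0.12 kg, may be absent: clear greenish panel 140 wide (x) x 6 thick (y) x 95 tall (z), with an opaque blue strip 200 (x) x 10 (y) x 24 tall along its top, overhanging 30 at each side as ears. Point: strip centre, 12 below the top edge, 12 above the ears' undersides, 107 above the panel's bottom edge. Symmetric. Grip the strip across its 10 mm from above.
- mark_blue (a point): Place of the blue divider on the well: the blue stripes (24 mm along y) painted on both rails. This point lies mid-way between the two rails at the height of the rail tops; axes as the well's. The hung divider has its x along this x and its strip centre 12 mm above this point.
- rack: Fixed white/grey slotted rack, 160 (x) x 224 (y) x 66 tall; origin at centre of underside. Four slots at y = -84, -28, 28, 84, 9 wide, 60 deep above a 6 mm floor, hold the lower side edges of the 6 mm panels, any divider in any slot, x along the rack's x, strip centre 113 above the table; each must rise 62 mm straight up to come free.
- well: Fixed steel well; origin at centre of underside, far side +x. Two flat rails along y, 30 wide, 230 long, at x = +-80 to +-110, tops at z = 115; gap 160 for 140 mm panels, ears reach +-100. End walls at y = +-110, 66 high. Marks at y = -84 red, -28 yellow, 28 green, 84 blue. Meat packs lie on the 6 mm floor near y = -56, 0 and 56; a hung panel's bottom is 20 up.
- disc (a point): Matt black temperature disc, 56 mm across, 6 thick, white spot in the middle, fixed upright on a bracket at the well's far rail; this point is the centre of its near face, 180 above the table, 150 beyond the well's centre. The face looks along the well's -x, back over the well towards the robot; axes as the well's. Top of disc at 208.
- thermo_center (a point): Infrared thermometer, white hand-held bar with a black lens at its front end, orange band behind the lens, orange button and black screen on top; loose, 0.16 kg, 150 long (x) x 34 wide (y) x 30 tall (z). This point is its centre, 15 above its underside; lens towards +x, z up. It lies on the mat; grasp across its 34 mm.
- thermo_lens (a point): Centre of the thermometer's lens face, 75 mm ahead (+x) of its centre. It looks along the thermometer's +x; no trigger, it reads by itself while held on the disc.
- mat: Thermometer's black rubber mat, fixed, 180 (x) x 90 (y) x 4 mm thick; origin at centre of underside.
- pack_a: Bystander, loose: meat pack in the well, 100 x 28 x 26 mm; origin at centre of underside. Leave it alone.
- pack_b: Bystander, loose: paler meat pack in the well, 100 x 28 x 26 mm; origin at centre of underside. Leave it alone.
- olive_jar: Bystander, loose: green jar, 60 across, 85 tall mm; origin at centre of underside. Leave it alone.
- price_slate: Bystander, loose: small black price slate on a wooden foot, 80 wide, 63 tall mm; origin at centre of underside. Leave it alone.
- can: Bystander, loose: can with red label, 66 across, 60 tall mm; origin at centre of underside. Leave it alone.
- pack_c: Bystander, loose: brown meat pack in the well, 100 x 28 x 26 mm; origin at centre of underside. Leave it alone.

How it is judged:
By the outcome, as a careful person would: the job done as asked, in the order asked, and still so for the second after the job is handed in, with the robot touching nothing.
Of divider_red, divider_yellow, divider_green, divider_blue only 2 to 4 are there at a start; the rules pass over those that are not, and their reading is None.
At some moment in a run one of thermometer may be knocked a few centimetres aside while the robot is not near it.
It also fails if it takes over 210 s, if anything falls off the work surface, if the arm or the gripper's body presses on something with over 40 N, if the wrist force passes 120 N, or if a joint passes its speed limit or range.

### The arm

A 6-joint arm with a two-finger parallel gripper is mounted at the origin on the work surface. World frame = base frame: x ahead of the robot, y to its left, z up, the work surface at z = 0. Lengths are in m, angles in rad, forces in N, time in s.
With the tool pointing down it reaches from about 0.425 to 0.95 m from the base axis. Payload 3.5 kg.
Tool frame: the origin (TCP) lies midway between the tips of the shut fingers; the grasp point (between the pads) lies 19 mm behind it; z points along the fingers, y is the line along which they close (so a half turn about z gives the same grasp; the last joint's range is limited). The gripper opens to 85 mm and grips with 20 to 120 N. Pads are 22 mm wide; open, the fingers measure 114 mm over their backs; the gripper's body (76 mm by 85 mm) begins 54 mm behind the grasp point. The pads swing forward as they close: fully open they stand 13 mm farther back than shut.
Start: joints at [-1.487, 0.286, 1.577, -0, 1.279, -0.15], TCP at [0.156, -0.657, 0.231] pointing down, gripper open.
Joint ranges: [-2.77, 2.77], [-0.9, 2.22], [0.21, 2.48], [-1.53, 4.67], [0.24, 2.81], [-2.84, 2.84]. Speed limits (rad/s): [2.79, 2.79, 3.14, 3.14, 3.14, 3.14].

### API

Orientations are given as a unit quaternion [x, y, z, w].
In Python, from plant import ctrl, cams, order gives the robot as it stands.
- The arm moves only by the tool move_arm, never from a script. Its argument "plan" is one flat list of numbers, 7 for each row, row after row: the shift along the world's x, y, z in mm, then the turn, a rotation vector about the world's x, y, z in degrees, then the finger opening in mm, from 0 to 85.4. A call has 1 to 12 rows; each row shifts and turns the commanded pose from where the row before left it; what a row does not reach is not made up. A row lasts 1/10 s, in which the tool goes at most 50 mm and 8.59 degrees, less where a joint would pass 70% of its speed; a pose out of reach is approached as far as the arm can. A call is refused whole if a number of a shift passes 50 or a number of a turn 8.59, either way. A call with a gripper value outside its range is refused whole. The fingers move at their own pace and stop on an object; "newtons" is the grip in N (left out, the last holds). Time passes only in rows, so rows that do not move let the fingers close. It gives the time, the measured TCP pose, the force, the opening and the grip force at its end, in the units of the state.
- ctrl.get_state(): the state, without advancing time (a new reading comes with each control period).
- cams.read_camera(name): name is "side" or "top" or "wrist"; returns a dict with "color" (384x512x3 uint8, red, green, blue), "fov_y" (degrees; the focal length in pixels is half the picture's height over the tangent of half this angle, whatever the lens; pixels are square), "cx", "cy" (the principal point, pixels), "origin" and "orientation" of the camera in the world; the wrist camera has in their place "T_tool_cam" (4x4, takes a point from camera to tool coordinates, whose origin is the TCP and whose axes are the flange's). Camera axes: x right, y up, looking along -z (the intrinsics and any distortion apply to the point x, -y, -z); pixel columns grow to the right and rows downward; lengths in m; the calibration is good to about 2 mm. A picture is of the moment at which its call begins: read the wrist's pose just before it. There is no depth.
- order.sign_off(): hands the job in; it is judged then, once.
The state is a dict: "time": time; "qpos": joint angles; "dq": joint speeds; "joint_efforts": joint torques, N m; "eef_pos": TCP position; "tcp_rot": TCP orientation; "contact_force": force on the tool from outside, world axes, zero at the start; "wrist_torque": the same for the moment, N m; "opening": opening from 0.0 (shut) to 1.0 (fully open); "finger_force": force on a finger pad.
Only numpy, scipy, OpenCV 4.12 (cv2) and the standard library are available. Lean on these libraries where they do the work, as an engineer would, in place of code of your own. Each camera call takes 0.05 s, during which the arm holds its last target. There are 200 camera calls.

## Working session

There is one attempt and no reset: what is moved stays moved. The work goes in short steps, Python scripts to look and compute and a tool call to move; the robot and the scene stay as the last step left them, time stands still between calls to the robot, and variables do not carry over. Pictures are saved under pics/ and viewed, at most 14 in all, crops included, and the job is handed in when it is done.

Besides the shell and the picture viewer there is one more tool, called after "Emit:" by a JSON object that holds its "op" and its "data". move_arm: Moves the arm, as the interface text tells. Its arguments: {"type":"object","properties":{"plan":{"type":"array","items":{"type":"number"}},"newtons":{"type":"number"}},"required":["plan"]}

```bash
ls; mkdir -p pics; cat > h.py <<'E'
import numpy as np, cv2
from scipy.spatial.transform import Rotation as R
from plant import ctrl, cams, order
def shot(name, save=None):
    s=ctrl.get_state(); c=cams.read_camera(name)
    if 'T_tool_cam' in c:
        T=np.eye(4); T[:3,:3]=R.from_quat(s['tcp_rot']).as_matrix(); T[:3,3]=s['eef_pos']
        M=T@np.array(c['T_tool_cam'])
    else:
        M=np.eye(4); M[:3,:3]=R.from_quat(c['orientation']).as_matrix(); M[:3,3]=c['origin']
    c['M']=M; c['f']=c['color'].shape[0]/2/np.tan(np.radians(c['fov_y'])/2)
    if save: cv2.imwrite('pics/'+save,c['color'][:,:,::-1])
    return c
def ray(c,u,v):
    x=(u-c['cx'])/c['f']; y=(v-c['cy'])/c['f']
    if c.get('dist') is not None:
        x,y=cv2.undistortPoints(np.array([[[u,v]]],float),np.array([[c['f'],0,c['cx']],[0,c['f'],c['cy']],[0,0,1]]),np.array(c['dist']))[0,0]
    return c['M'][:3,3], c['M'][:3,:3]@np.array([x,-y,-1])
def onz(c,u,v,z):
    o,d=ray(c,u,v); return o+d*(z-o[2])/d[2]
def proj(c,p):
    q=np.linalg.inv(c['M'])@np.append(p,1); return c['cx']+c['f']*q[0]/-q[2], c['cy']-c['f']*q[1]/-q[2]
def blobs(c,lo,hi,amin=40):
    hsv=cv2.cvtColor(c['color'],cv2.COLOR_RGB2HSV)
    m=cv2.inRange(hsv,np.array(lo),np.array(hi))
    cs,_=cv2.findContours(m,cv2.RETR_EXTERNAL,cv2.CHAIN_APPROX_NONE)
    return [(cv2.contourArea(k),cv2.minAreaRect(k)) for k in sorted(cs,key=cv2.contourArea,reverse=True) if cv2.contourArea(k)>amin]
COL={'red':((0,150,90),(6,255,255)),'yellow':((22,130,90),(33,255,255)),'green':((45,110,50),(85,255,255)),'blue':((100,120,60),(125,255,255)),'orange':((8,150,120),(20,255,255))}
E
python3 - <<'E'
from h import *
for n in ['top','side','wrist']:
    c=shot(n,n+'0.png'); print(n,{k:v for k,v in c.items() if k not in('color','M')}, c['M'].round(3).tolist())
t=shot('top')
for k,(lo,hi) in COL.items():
    for a,r in blobs(t,lo,hi,25): print(k,a,np.round(r[0]),np.round(r[1]),round(r[2]))
E
```

```text
pics
top {'fov_y': 53.76941430133798, 'cx': 254.71953828217985, 'cy': 191.45708501635139, 'origin': array([0.39620559, 0.02252501, 1.16166364]), 'orientation': array([-0.06743533,  0.07939593,  0.74187186, -0.66240087]), 'f': np.float64(378.7031604564349)} [[-0.113, 0.972, -0.205, 0.396], [-0.994, -0.11, 0.028, 0.023], [0.005, 0.207, 0.978, 1.162], [0.0, 0.0, 0.0, 1.0]]
side {'fov_y': 55.06903478912151, 'cx': 255.06912439607527, 'cy': 191.6450482754397, 'origin': array([ 0.47946718, -0.87942805,  0.70814334]), 'orientation': array([ 0.47022523, -0.02780281, -0.07836186,  0.87862088]), 'f': np.float64(368.28668834860764)} [[0.986, 0.112, -0.123, 0.479], [-0.164, 0.545, -0.822, -0.879], [-0.025, 0.831, 0.556, 0.708], [0.0, 0.0, 0.0, 1.0]]
wrist {'fov_y': 65.0704048050885, 'cx': 256.4334156127672, 'cy': 188.3934151957113, 'T_tool_cam': array([[ 4.52513291e-04,  9.62598193e-01,  2.70932675e-01,
         6.77212770e-02],
       [ 9.99999861e-01, -3.61879115e-04, -3.84483143e-04,
         7.18187304e-04],
       [-2.72057903e-04,  2.70932811e-01, -9.62598223e-01,
        -1.41738438e-01],
       [ 0.00000000e+00,  0.00000000e+00,  0.00000000e+00,
         1.00000000e+00]]), 'f': np.float64(300.971406113639)} [[0.232, 0.936, 0.264, 0.222], [-0.973, 0.224, 0.061, -0.641], [-0.002, -0.271, 0.963, 0.372], [0.0, 0.0, 0.0, 1.0]]
red 971.5 [498. 134.] [59. 25.] 90
red 149.0 [340. 218.] [71.  3.] 83
red 69.0 [190. 280.] [11.  7.] 90
red 61.0 [186. 211.] [10.  7.] 90
yellow 154.5 [360. 216.] [71.  4.] 82
yellow 68.0 [170. 282.] [11.  7.] 90
yellow 67.5 [166. 213.] [10.  7.] 90
green 162.5 [319. 220.] [71.  3.] 84
green 70.5 [149. 285.] [11.  8.] 83
green 65.0 [146. 215.] [10.  7.] 90
blue 158.5 [380. 215.] [71.  3.] 82
blue 76.0 [128. 286.] [11.  7.] 90
blue 66.5 [126. 217.] [10.  8.] 90
orange 87.0 [245. 172.] [12. 15.] 56
```

View pics/top0.png

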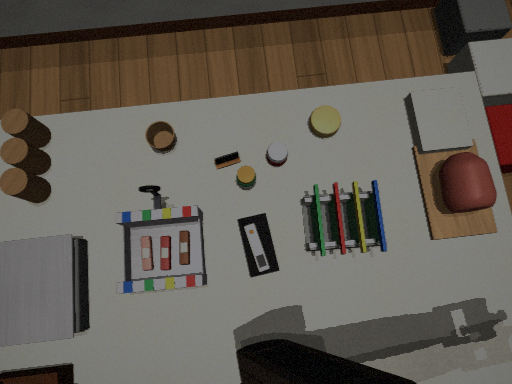

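View pics/side0.png

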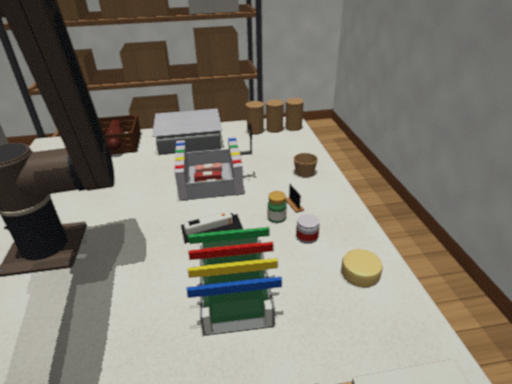

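```bash
cat > m.py <<'E'
from h import *
t=shot('top')
P={}
for k,(lo,hi) in COL.items():
    if k=='orange': continue
    bs=blobs(t,lo,hi,40)
    st=[r for a,r in bs if max(r[1])>60 and min(r[1])<8]
    mk=[r for a,r in bs if 8<max(r[1])<14 and r[0][0]<230]
    for r in st:
        b=cv2.boxPoints(r); i=np.argsort(b[:,1]); e1=b[i[:2]].mean(0); e2=b[i[2:]].mean(0)
        p1,p2=onz(t,*e1,.125),onz(t,*e2,.125); d=p1-p2
        print(k,'strip',((p1+p2)/2).round(4),'len',np.linalg.norm(d).round(4),'ang',np.degrees(np.arctan2(d[1],d[0])).round(2))
    if len(mk)==2:
        q=sorted([onz(t,*r[0],.115) for r in mk],key=lambda p:p[0])
        d=q[1]-q[0]; print(k,'mark',((q[0]+q[1])/2).round(4),'sep',np.linalg.norm(d).round(4),'ang',np.degrees(np.arctan2(d[1],d[0])).round(2))
E
python3 m.py
```

```text
red strip [ 0.5147 -0.2322  0.125 ] len 0.1957 ang -2.28
red mark [0.4869 0.1895 0.115 ] sep 0.1898 ang -1.13
yellow strip [ 0.5128 -0.2881  0.125 ] len 0.1975 ang -2.15
yellow mark [0.4878 0.2456 0.115 ] sep 0.1893 ang -1.32
green strip [ 0.5169 -0.1762  0.125 ] len 0.1977 ang -2.22
green mark [0.4887 0.3016 0.115 ] sep 0.1887 ang -1.5
blue strip [ 0.5105 -0.3438  0.125 ] len 0.1967 ang -2.31
blue mark [0.4897 0.358  0.115 ] sep 0.1883 ang -1.27
```

The top view shows the well on the left around (163,248) with its disc bracket near (150,190). The thermometer on its mat is at (257,245), and the rack holds all four dividers (green, red, yellow, blue at columns 319–380, row about 217). In the side view all four stand upright. Strip lengths of about 197 mm, 56 mm spacing and mark separation of about 190 mm all match the given sizes. I'll move above the rack and take a close look.

Emit:
{"op": "move_arm", "data": {"plan": [30,33,0,0,0,-1.3,30,30,33,0,0,0,-1.3,30,30,33,0,0,0,-1.3,30,30,33,0,0,0,-1.3,30,30,33,0,0,0,-1.3,30,30,33,0,0,0,-1.3,30,30,33,0,0,0,-1.3,30,30,33,0,0,0,-1.3,30,30,33,0,0,0,-1.3,30,30,33,0,0,0,-1.3,30,30,33,0,0,0,-1.3,30,27,33,0,0,0,-1.3,30], "newtons": 40}}

```text
time: 1.45
eef_pos: [0.5145, -0.259, 0.2314]
tcp_rot: [1.0, -0.02, 0.0, 0.0]
contact_force: [0.8, 0.2, 0.5]
opening: 0.353
finger_force: 0.0
```

```bash
cat > w.py <<'E'
from h import *
import sys
s=ctrl.get_state(); m=R.from_quat(s['tcp_rot']).as_matrix()
print('tcp',np.round(s['eef_pos'],4),'yaw',np.degrees(np.arctan2(m[1,0],m[0,0])).round(2),'zaxis',m[:,2].round(4),'t',s['time'],'open',s['opening'],'q',np.round(s['qpos'],2))
c=shot('wrist',sys.argv[1]); zz=float(sys.argv[2])
for k,(lo,hi) in COL.items():
    for a,r in blobs(c,lo,hi,100):
        b=cv2.boxPoints(r); L=np.linalg.norm
        if L(b[0]-b[1])>L(b[1]-b[2]): b=np.roll(b,-1,0)   # b0-b1 short
        e1,e2=(b[0]+b[1])/2,(b[2]+b[3])/2
        p1,p2=onz(c,*e1,zz),onz(c,*e2,zz); d=p1-p2
        if d[0]<0: d=-d
        print(k,int(a),np.round(r[0]),np.round(r[1]),'mid',((p1+p2)/2).round(4),'len',L(d).round(4),'ang',np.degrees(np.arctan2(d[1],d[0])).round(2))
E
python3 w.py w1.png .125
```

```text
tcp [ 0.5145 -0.259   0.2314] yaw -2.24 zaxis [ 4.e-04 -3.e-04 -1.e+00] t 1.45 open 0.3526098614303106 q [-0.64  0.07  1.82  0.    1.25  0.97]
red 930 [226. 106.] [89. 13.] mid [ 0.58  -0.238  0.125] len 0.0685 ang -2.25
red 307 [231. 266.] [11. 41.] mid [ 0.4389 -0.2336  0.125 ] len 0.0427 ang -9.5
red 109 [228. 220.] [10. 18.] mid [ 0.4846 -0.2338  0.125 ] len 0.017 ang -3.68
yellow 1822 [293. 145.] [ 13. 166.] mid [ 0.5434 -0.2915  0.125 ] len 0.1374 ang -2.04
green 3514 [165. 167.] [213.  21.] mid [ 0.5252 -0.184   0.125 ] len 0.1832 ang -1.69
blue 2315 [358. 169.] [ 13. 214.] mid [ 0.5171 -0.3458  0.125 ] len 0.185 ang -2.33
```

View pics/w1.png

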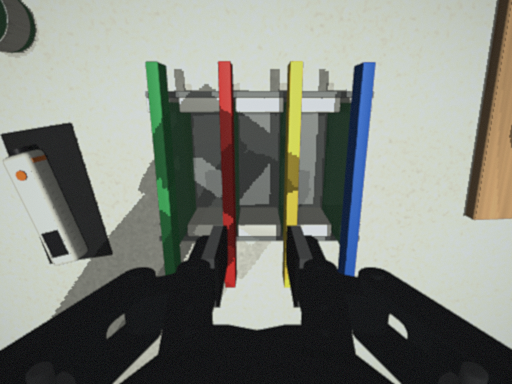

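The wrist view shows the green, red, yellow and blue strips with far ends at columns 156, 225, 296 and 368, row about 63. It agrees with the top camera to about 2 mm. I'll take blue first.

Emit:
{"op": "move_arm", "data": {"plan": [-2,-43,0,0,0,0,30,-2,-43,0,0,0,0,30,0,0,-40,0,0,0,30,0,0,-40,0,0,0,30,0,0,-30,0,0,0,30,0,0,-18,0,0,0,30,0,0,-7,0,0,0,30,0,0,0,0,0,0,30]}}

```text
time: 2.3
eef_pos: [0.5088, -0.3463, 0.0953]
tcp_rot: [1.0, -0.019, -0.001, -0.001]
contact_force: [-0.3, -0.5, 0.4]
opening: 0.358
finger_force: 0.0
```

Emit:
{"op": "move_arm", "data": {"plan": [0,0,0,0,0,0,15,0,0,0,0,0,0,15,0,0,0,0,0,0,12,0,0,0,0,0,0,12]}}

```text
time: 2.7
eef_pos: [0.5099, -0.3469, 0.0974]
tcp_rot: [1.0, -0.019, 0.001, 0.001]
contact_force: [-0.2, -0.1, -0.4]
opening: 0.139
finger_force: 0.0
```

```bash
python3 - <<'E'
from h import *
t=shot('top');s=shot('side','s1.png'); st=ctrl.get_state(); print(st['contact_force'],st['wrist_torque'],st['opening']*85.4, st['finger_force'])
E
python3 m.py | grep strip; python3 w.py w2.png .125
```

```text
[ 1.16570497 -0.24872724 -0.41538079] [-0.0696776   0.02918344 -0.02206832] 11.70031979501968 0.0
green strip [ 0.5169 -0.1765  0.125 ] len 0.1977 ang -2.22
tcp [ 0.5095 -0.3467  0.0967] yaw -2.2 zaxis [ 4.e-04 -3.e-04 -1.e+00] t 2.85 open 0.13813315427927575 q [-0.76  0.3   1.82  0.    1.02  0.85]
red 920 [  2. 300.] [98. 20.] mid [ 0.4981 -0.2359  0.125 ] len 0.0482 ang -3.66
yellow 7135 [108. 143.] [291.  29.] mid [ 0.5584 -0.2936  0.125 ] len 0.1095 ang -2.17
yellow 135 [137. 325.] [10. 24.] mid [ 0.484 -0.293  0.125] len 0.0128 ang -40.12
green 495 [ 48. 228.] [65. 18.] mid [ 0.5316 -0.2637  0.125 ] len 0.0277 ang -1.98
green 114 [ 36. 172.] [42. 19.] mid [ 0.5553 -0.2646  0.125 ] len 0.0163 ang -1.5
blue 7661 [254. 166.] [325.  27.] mid [ 0.5446 -0.3478  0.125 ] len 0.1298 ang -2.33
```

Emit:
{"op": "move_arm", "data": {"plan": [0,0,0,0,0,0,5,0,0,0,0,0,0,5,0,0,0,0,0,0,5,0,0,0,0,0,0,5], "newtons": 50}}

```text
time: 3.3
eef_pos: [0.5096, -0.3467, 0.0966]
tcp_rot: [1.0, -0.019, 0.0, 0.0]
contact_force: [0.2, 0.7, 1.3]
opening: 0.108
finger_force: 49.5
```

Emit:
{"op": "move_arm", "data": {"plan": [0,0,10,0,0,0,5,0,0,15,0,0,0,5,0,0,20,0,0,0,5,0,0,20,0,0,0,5,0,0,20,0,0,0,5,0,0,25,0,0,0,5,0,0,35,0,0,0,5,0,0,35,0,0,0,5,0,0,20,0,0,0,5,0,0,0,0,0,0,5]}}

```text
time: 4.3
eef_pos: [0.5107, -0.3478, 0.3024]
tcp_rot: [1.0, -0.019, 0.004, 0.003]
contact_force: [-0.4, -0.1, -0.5]
opening: 0.109
finger_force: 49.1
```

```bash
python3 - <<'E'
from h import *
shot('side','s2.png')
E
python3 w.py w3.png .328|egrep 'tcp|blue'
```

```text
tcp [ 0.5099 -0.3471  0.2992] yaw -2.2 zaxis [ 0.0035 -0.0035 -1.    ] t 4.35 open 0.10702732139473836 q [-0.76  0.11  1.65 -0.    1.37  0.85]
blue 7575 [256. 165.] [ 27. 325.] mid [ 0.5455 -0.3494  0.328 ] len 0.129 ang -2.17
```

View pics/s2.png

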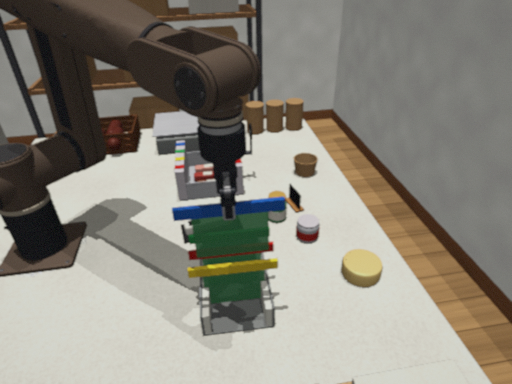

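Blue is clear of the rack: in the side view its strip is at (230,208) and the rest of the rack is untouched. I'll carry it towards the well.

Emit:
{"op": "move_arm", "data": {"plan": [-1,25,0,0,0,0,5,-2,48,0,0,0,0.1,5,-2,49,0,0,0,0.1,5,-2,49,0,0,0,0.1,5,-2,49,0,0,0,0.1,5,-2,49,0,0,0,0.1,5,-2,49,0,0,0,0.1,5,-2,49,0,0,0,0.1,5,-2,49,0,0,0,0.1,5,-2,49,0,0,0,0.1,5,-1,40,0,0,0,0.1,5,-1,25,0,0,0,0,5]}}

```text
time: 5.6
eef_pos: [0.4866, 0.1859, 0.2936]
tcp_rot: [1.0, -0.009, -0.002, 0.0]
contact_force: [-0.8, -0.9, -0.8]
opening: 0.108
finger_force: 49.2
```

Emit:
{"op": "move_arm", "data": {"plan": [0,35,0,0,0,0,5,0,10,0,0,0,0,5,0,0,0,0,0,0,5,0,0,0,0,0,0,5]}}

```text
time: 6.0
eef_pos: [0.488, 0.2276, 0.2949]
tcp_rot: [1.0, -0.011, -0.001, 0.001]
contact_force: [0.0, 0.3, -1.9]
opening: 0.109
finger_force: 49.2
```

```bash
python3 w.py w4.png .115
```

```text
tcp [0.488  0.2276 0.2949] yaw -1.21 zaxis [-0.0023 -0.0014 -1.    ] t 6.0 open 0.10872080179286371 q [ 0.25 -0.06  1.84 -0.    1.37  1.84]
red 582 [294.  76.] [30. 21.] mid [0.5812 0.1862 0.115 ] len 0.0283 ang 0.8
yellow 414 [234.  76.] [30. 15.] mid [0.5825 0.2464 0.115 ] len 0.0283 ang -2.32
green 654 [183.  76.] [32. 23.] mid [0.5835 0.2983 0.115 ] len 0.0298 ang -0.65
green 399 [194. 247.] [22. 19.] mid [0.3948 0.3022 0.115 ] len 0.0285 ang -4.45
blue 7527 [256. 166.] [326.  27.] mid [0.4624 0.2268 0.115 ] len 0.3693 ang -1.18
blue 655 [127.  76.] [32. 23.] mid [0.5847 0.3544 0.115 ] len 0.0303 ang -1.82
blue 399 [146. 247.] [22. 20.] mid [0.396 0.358 0.115] len 0.0286 ang -6.9
```

View pics/w4.png

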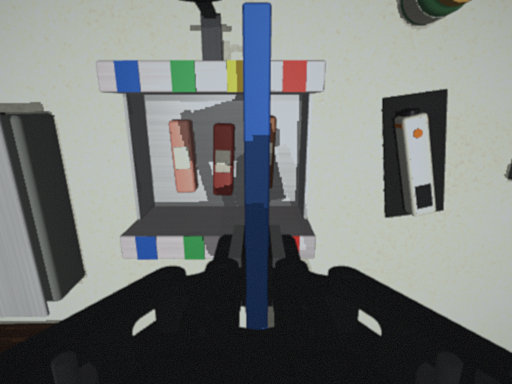

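The wrist view shows far-rail marks at row 76 (blue 127, green 183, red 294) and near-rail marks at row 247 (blue 146, green 194). The mark separation is about 189 mm and the well yaw about -1.2°, and the tool already matches that yaw. Blue's mark is therefore near (0.490, 0.3565). The brown pack at column 270 is close to the red place, so I'll check it later.

Emit:
{"op": "move_arm", "data": {"plan": [1,40,0,0,0,0,5,1,45,0,0,0,0,5,0,34,0,0,0,0,5,0,10,0,0,0,0,5,0,0,-30,0,0,0,5,0,0,-40,0,0,0,5,0,0,-40,0,0,0,5,0,0,-35,0,0,0,5,0,0,-18,0,0,0,5,0,0,-7,0,0,0,5,0,0,0,0,0,0,5]}}

```text
time: 7.15
eef_pos: [0.4904, 0.356, 0.1254]
tcp_rot: [1.0, -0.011, -0.001, 0.001]
contact_force: [-0.0, 0.9, -0.3]
opening: 0.106
finger_force: 49.5
```

```bash
python3 w.py w5.png .139; python3 -c "
from h import *
shot('side','s3.png')"
```

```text
tcp [0.4904 0.356  0.1254] yaw -1.29 zaxis [-0.0018 -0.0013 -1.    ] t 7.15 open 0.1055563742470831 q [ 0.46  0.24  1.83 -0.    1.07  2.05]
red 341 [357. 237.] [21. 42.] mid [0.4974 0.3081 0.139 ] len 0.0199 ang -29.22
yellow 2884 [487.  42.] [69. 48.] mid [0.5789 0.2632 0.139 ] len 0.0251 ang 10.54
green 3446 [375.  42.] [53. 75.] mid [0.5801 0.3069 0.139 ] len 0.0266 ang 0.21
blue 9258 [253. 166.] [326.  52.] mid [0.5213 0.3558 0.139 ] len 0.147 ang -1.44
```

View pics/w5.png

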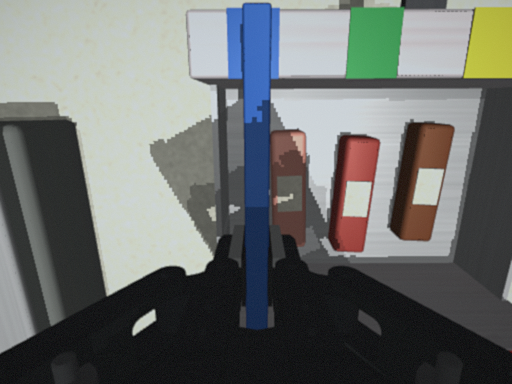

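Blue is 14 mm above the rail. The blue mark on the far rail is centred at column 253 and the strip at 257, so I'll shift 1.5 mm in +y, lower and release.

Emit:
{"op": "move_arm", "data": {"plan": [0,1.5,-5,0,0,0,5,0,0,-5,0,0,0,5,0,0,-3,0,0,0,5,0,0,0,0,0,0,5,0,0,0,0,0,0,5]}}

```text
time: 7.75
eef_pos: [0.4903, 0.3589, 0.1132]
tcp_rot: [1.0, -0.01, -0.0, 0.0]
contact_force: [0.1, 0.1, -1.2]
opening: 0.109
finger_force: 49.5
```

Emit:
{"op": "move_arm", "data": {"plan": [0,-0.5,-2,0,0,0,5,0,0,0,0,0,0,5,0,0,0,0,0,0,5]}}

```text
time: 8.05
eef_pos: [0.4904, 0.3584, 0.1113]
tcp_rot: [1.0, -0.011, -0.0, 0.0]
contact_force: [0.4, 0.4, -1.4]
opening: 0.107
finger_force: 49.5
```

Emit:
{"op": "move_arm", "data": {"plan": [0,0,-1,0,0,0,5,0,0,0,0,0,0,5,0,0,0,0,0,0,30,0,0,0,0,0,0,30,0,0,0,0,0,0,30,0,0,15,0,0,0,30,0,0,30,0,0,0,30,0,0,40,0,0,0,30,0,0,40,0,0,0,30,0,0,30,0,0,0,30,0,0,0,0,0,0,30]}}

```text
time: 9.15
eef_pos: [0.493, 0.3598, 0.2737]
tcp_rot: [1.0, -0.01, 0.006, -0.003]
contact_force: [0.1, 1.0, 0.1]
opening: 0.347
finger_force: 0.0
```

```bash
python3 w.py w6.png .139; python3 m.py
```

```text
tcp [0.493  0.3598 0.2737] yaw -1.2 zaxis [ 0.0119  0.006  -0.9999] t 9.15 open 0.34708976611720566 q [0.46 0.11 1.71 0.   1.31 2.06]
red 740 [439.  79.] [24. 35.] mid [0.5797 0.2    0.139 ] len 0.0287 ang -0.27
red 446 [412. 261.] [20. 26.] mid [0.4057 0.2036 0.139 ] len 0.029 ang -0.89
yellow 747 [379.  79.] [32. 26.] mid [0.5807 0.2515 0.139 ] len 0.0263 ang 4.85
yellow 409 [361. 260.] [23. 22.] mid [0.4067 0.255  0.139 ] len 0.026 ang 3.97
green 741 [319.  79.] [24. 33.] mid [0.5818 0.3031 0.139 ] len 0.0271 ang -0.82
blue 2463 [260. 168.] [210.  24.] mid [0.4952 0.3562 0.139 ] len 0.2017 ang -0.99
red strip [ 0.5149 -0.2319  0.125 ] len 0.1954 ang -2.34
red mark [0.4869 0.1895 0.115 ] sep 0.1898 ang -1.13
yellow strip [ 0.5128 -0.288   0.125 ] len 0.1975 ang -2.32
yellow mark [0.4878 0.2456 0.115 ] sep 0.1893 ang -1.32
green strip [ 0.5169 -0.1758  0.125 ] len 0.1977 ang -2.21
```

View pics/w6.png

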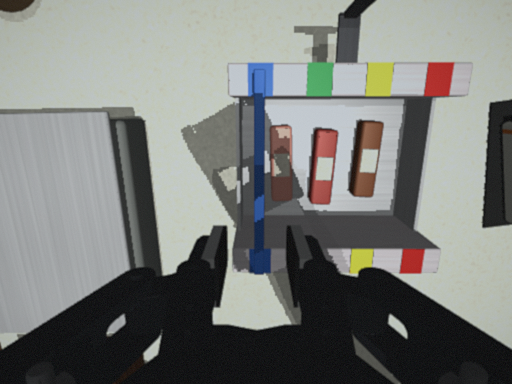

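Blue hangs centred on its marks: the strip is at column 259 on the far rail, with the mark spanning 248–272. Next is yellow. I'll check the brown pack's clearance to the red place in the same step.

Emit:
{"op": "move_arm", "data": {"plan": [1,-25,0,0,0,0,30,2,-49,0,0,0,-0.1,30,2,-49,0,0,0,-0.1,30,2,-49,0,0,0,-0.1,30,2,-49,0,0,0,-0.1,30,2,-49,0,0,0,-0.1,30,2,-49,0,0,0,-0.1,30,2,-49,0,0,0,-0.1,30,2,-49,0,0,0,-0.1,30,2,-49,0,0,0,-0.1,30,2,-49,0,0,0,-0.1,30,2,-49,0,0,0,0,30]}}

```text
time: 10.45
eef_pos: [0.5122, -0.2071, 0.2632]
tcp_rot: [1.0, -0.019, -0.001, -0.001]
contact_force: [0.2, -0.4, -0.6]
opening: 0.353
finger_force: 0.0
```

Emit:
{"op": "move_arm", "data": {"plan": [0,-44,-10,0,0,0,30,0,-30,-20,0,0,0,30,0,-10,-30,0,0,0,30,0,0,-40,0,0,0,30,0,0,0,0,0,0,30,0,0,0,0,0,0,30]}}

```text
time: 11.05
eef_pos: [0.5124, -0.2887, 0.1636]
tcp_rot: [1.0, -0.019, -0.002, -0.001]
contact_force: [-0.4, -0.2, 0.1]
opening: 0.352
finger_force: 0.0
```

```bash
python3 w.py w7.png .125
python3 - <<'E'
from h import *
t=shot('top','t2.png')
# packs in top view: reddish/brown blobs in the well
hsv=cv2.cvtColor(t['color'],cv2.COLOR_RGB2HSV); m=cv2.inRange(hsv,(0,70,30),(15,255,255)); m[:225]=0;m[275:]=0;m[:,:135]=0;m[:,200:]=0
cs,_=cv2.findContours(m,0,1)
for k in cs:
    if cv2.contourArea(k)>30:
        b=cv2.boxPoints(cv2.minAreaRect(k)); print([onz(t,*p,.032)[:2].round(3).tolist() for p in b])
E
```

```text
tcp [ 0.5124 -0.2887  0.1636] yaw -2.2 zaxis [-0.0035  0.003  -1.    ] t 11.05 open 0.35225040494588294 q [-0.69  0.16  1.85  0.    1.13  0.92]
red 2482 [165. 130.] [179.  17.] mid [ 0.5629 -0.2374  0.125 ] len 0.1042 ang -2.36
red 576 [174. 247.] [51. 15.] mid [ 0.4909 -0.2347  0.125 ] len 0.0371 ang -1.72
yellow 4014 [258. 185.] [ 17. 287.] mid [ 0.5185 -0.2904  0.125 ] len 0.1882 ang -2.52
green 7805 [ 87. 165.] [253.  36.] mid [ 0.5392 -0.1872  0.125 ] len 0.1565 ang -1.44
green 130 [115. 326.] [ 7. 28.] mid [ 0.4305 -0.1848  0.125 ] len 0.0233 ang -46.13
[[0.53, 0.282], [0.527, 0.255], [0.431, 0.262], [0.434, 0.288]]
[[0.536, 0.342], [0.535, 0.312], [0.437, 0.311], [0.439, 0.341]]
[[0.539, 0.225], [0.535, 0.198], [0.439, 0.205], [0.442, 0.232]]
```

Packs clear the panels by 7 mm or more. Yellow is about 1.5 mm off the tool, so I'll correct, descend and grip.

Emit:
{"op": "move_arm", "data": {"plan": [0,-1.5,-30,0,0,0,30,0,0,-25,0,0,0,30,0,0,-12,0,0,0,30,0,0,0,0,0,0,30,0,0,0,0,0,0,15,0,0,0,0,0,0,12,0,0,0,0,0,0,5,0,0,0,0,0,0,5,0,0,0,0,0,0,5,0,0,0,0,0,0,5]}}

```text
time: 12.15
eef_pos: [0.5146, -0.2917, 0.1006]
tcp_rot: [1.0, -0.019, 0.001, 0.001]
contact_force: [0.5, 0.7, 5.9]
opening: 0.107
finger_force: 50.2
```

Emit:
{"op": "move_arm", "data": {"plan": [0,0,10,0,0,0,5,0,0,15,0,0,0,5,0,0,20,0,0,0,5,0,0,20,0,0,0,5,0,0,20,0,0,0,5,0,0,25,0,0,0,5,0,0,35,0,0,0,5,0,0,35,0,0,0,5,0,0,20,0,0,0,5,0,0,0,0,0,0,5]}}

```text
time: 13.15
eef_pos: [0.5147, -0.2923, 0.3039]
tcp_rot: [1.0, -0.019, 0.004, 0.003]
contact_force: [0.6, 0.2, -0.7]
opening: 0.105
finger_force: 49.3
```

```bash
python3 w.py w8.png .328|egrep 'tcp|yellow'; python3 m.py | grep strip
```

```text
tcp [ 0.5147 -0.2923  0.3039] yaw -2.2 zaxis [ 0.007  -0.0061 -1.    ] t 13.15 open 0.10517742533226555 q [-0.69  0.05  1.71 -0.    1.37  0.92]
yellow 6425 [256. 165.] [ 25. 302.] mid [ 0.5505 -0.2945  0.328 ] len 0.1244 ang -2.18
green strip [ 0.5172 -0.1767  0.125 ] len 0.1971 ang -2.22
```

Emit:
{"op": "move_arm", "data": {"plan": [-1,25,0,0,0,0,5,-2,49,0,0,0,0.1,5,-2,49,0,0,0,0.1,5,-2,49,0,0,0,0.1,5,-3,49,0,0,0,0.1,5,-3,49,0,0,0,0.1,5,-3,49,0,0,0,0.1,5,-2,49,0,0,0,0.1,5,-2,49,0,0,0,0.1,5,-2,49,0,0,0,0.1,5,-2,40,0,0,0,0.1,5,-1,25,0,0,0,0,5]}}

```text
time: 14.45
eef_pos: [0.4865, 0.2423, 0.2954]
tcp_rot: [1.0, -0.009, -0.002, 0.0]
contact_force: [0.3, -0.5, -0.7]
opening: 0.105
finger_force: 49.2
```

Emit:
{"op": "move_arm", "data": {"plan": [0,5,0,0,0,0,5,0,0,-30,0,0,0,5,0,0,-40,0,0,0,5,0,0,-40,0,0,0,5,0,0,-35,0,0,0,5,0,0,-18,0,0,0,5,0,0,-7,0,0,0,5,0,0,0,0,0,0,5,0,0,0,0,0,0,5]}}

```text
time: 15.35
eef_pos: [0.4891, 0.2446, 0.1292]
tcp_rot: [1.0, -0.011, 0.001, -0.0]
contact_force: [0.1, 0.1, -0.7]
opening: 0.105
finger_force: 49.2
```

```bash
cat > fit.py <<'E'
from h import *
import sys
# far-rail mark centre vs held strip, columns on rows of the far rail
k,z=sys.argv[1],None
s=ctrl.get_state(); m=R.from_quat(s['tcp_rot']).as_matrix()
print('tcp',np.round(s['eef_pos'],4),'yaw',np.degrees(np.arctan2(m[1,0],m[0,0])).round(2),'F',np.round(s['contact_force'],1))
c=shot('wrist','fit_%s_%d.png'%(k,s['time']*100)); hsv=cv2.cvtColor(c['color'],cv2.COLOR_RGB2HSV)
w=cv2.inRange(hsv,*[np.array(x) for x in COL[k]])
for r in range(15,75,10):
    x=np.nonzero(w[r])[0]; 
    if len(x): 
        runs=np.split(x,np.nonzero(np.diff(x)>2)[0]+1); print(r,[(int(q[0]),int(q[-1])) for q in runs if len(q)>3])
E
python3 fit.py yellow
```

```text
tcp [0.4891 0.2446 0.1292] yaw -1.23 F [ 0.1  0.1 -0.7]
15 [(229, 279)]
25 [(230, 280)]
35 [(230, 279)]
45 [(231, 278)]
55 [(231, 278)]
65 [(231, 278)]
```

Emit:
{"op": "move_arm", "data": {"plan": [0,1,-6,0,0,0,5,0,0,-6,0,0,0,5,0,0,-3,0,0,0,5,0,0,0,0,0,0,5,0,0,0,0,0,0,5]}}

```text
time: 15.9
eef_pos: [0.4885, 0.246, 0.1146]
tcp_rot: [1.0, -0.01, 0.0, 0.0]
contact_force: [-3.8, -0.9, 6.4]
opening: 0.108
finger_force: 50.1
```

```bash
python3 fit.py yellow|head -1
```

```text
tcp [0.4885 0.246  0.1146] yaw -1.18 F [-3.8 -0.9  6.4]
```

Contact with the rails (6 N upward) comes at the expected height, so I'll release, retreat and look.

Emit:
{"op": "move_arm", "data": {"plan": [0,0,0,0,0,0,30,0,0,0,0,0,0,30,0,0,0,0,0,0,30,0,0,15,0,0,0,30,0,0,30,0,0,0,30,0,0,40,0,0,0,30,0,0,40,0,0,0,30,0,0,30,0,0,0,30,0,0,0,0,0,0,30]}}

```text
time: 16.85
eef_pos: [0.4912, 0.2467, 0.2761]
tcp_rot: [1.0, -0.01, 0.006, -0.002]
contact_force: [-0.7, 0.5, 1.1]
opening: 0.352
finger_force: 0.0
```

```bash
python3 w.py w9.png .139
```

```text
tcp [0.4912 0.2467 0.2761] yaw -1.2 zaxis [ 0.0122  0.0035 -0.9999] t 16.85 open 0.3516035776007926 q [ 0.28 -0.03  1.84  0.    1.32  1.87]
red 665 [318.  80.] [31. 23.] mid [0.5799 0.1909 0.139 ] len 0.0257 ang 1.84
yellow 2444 [258. 170.] [211.  23.] mid [0.4913 0.2443 0.139 ] len 0.205 ang -1.07
green 721 [200.  80.] [33. 24.] mid [0.5816 0.294  0.139 ] len 0.0275 ang -0.59
blue 2466 [147. 168.] [210.  28.] mid [0.4954 0.3497 0.139 ] len 0.2026 ang -1.69
```

Emit:
{"op": "move_arm", "data": {"plan": [1,-25,0,0,0,0,30,2,-49,0,0,0,-0.1,30,3,-49,0,0,0,-0.1,30,3,-49,0,0,0,-0.1,30,3,-49,0,0,0,-0.1,30,3,-49,0,0,0,-0.1,30,3,-49,0,0,0,-0.1,30,2,-49,0,0,0,-0.1,30,2,-49,0,0,0,-0.1,30,2,-40,-20,0,0,-0.1,30,1,-20,-40,0,0,-0.1,30,0,-2,-40,0,0,0,30]}}

```text
time: 18.1
eef_pos: [0.5129, -0.2359, 0.1668]
tcp_rot: [1.0, -0.021, 0.0, 0.0]
contact_force: [-0.7, -0.4, -0.9]
opening: 0.353
finger_force: 0.0
```

Emit:
{"op": "move_arm", "data": {"plan": [0,0,0,0,0,0,30,0,0,0,0,0,0,30]}}

```text
time: 18.3
eef_pos: [0.5126, -0.2325, 0.1673]
tcp_rot: [1.0, -0.019, -0.001, -0.001]
contact_force: [0.0, 1.1, -0.3]
opening: 0.35
finger_force: 0.0
```

```bash
python3 w.py w10.png .125
```

```text
tcp [ 0.5126 -0.2325  0.1673] yaw -2.2 zaxis [-0.0029  0.0021 -1.    ] t 18.3 open 0.34967955672397416 q [-0.61  0.1   1.91  0.    1.13  1.  ]
red 1984 [259. 108.] [137.  16.] mid [ 0.5752 -0.2373  0.125 ] len 0.0785 ang -2.04
red 538 [258. 301.] [56. 11.] mid [ 0.4448 -0.2323  0.125 ] len 0.0463 ang -2.07
green 4956 [175. 156.] [234.  27.] mid [ 0.5437 -0.1844  0.125 ] len 0.1463 ang -1.58
```

View pics/w9.png

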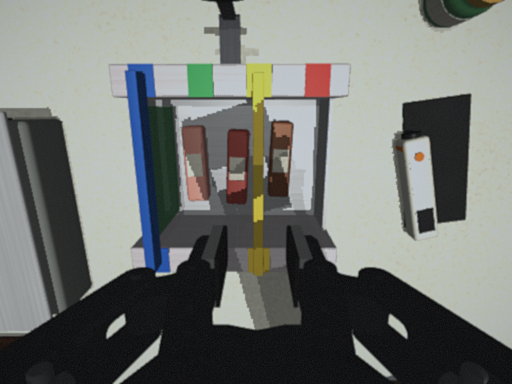

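Yellow hangs centred on its mark (strip at column 259, mark 247–271). The thermometer has been knocked to the near/left side of its mat. At the rack, red is 2.4 mm off in y.

Emit:
{"op": "move_arm", "data": {"plan": [2,-2.4,-30,0,0,0,30,0,0,-25,0,0,0,30,0,0,-14,0,0,0,30,0,0,0,0,0,0,30,0,0,0,0,0,0,15,0,0,0,0,0,0,12,0,0,0,0,0,0,5,0,0,0,0,0,0,5,0,0,0,0,0,0,5,0,0,0,0,0,0,5]}}

```text
time: 19.35
eef_pos: [0.5168, -0.2359, 0.1017]
tcp_rot: [1.0, -0.019, 0.002, 0.0]
contact_force: [1.1, 2.3, 6.6]
opening: 0.102
finger_force: 50.4
```

Emit:
{"op": "move_arm", "data": {"plan": [0,0,10,0,0,0,5,0,0,15,0,0,0,5,0,0,20,0,0,0,5,0,0,20,0,0,0,5,0,0,20,0,0,0,5,0,0,25,0,0,0,5,0,0,35,0,0,0,5,0,0,35,0,0,0,5,0,0,20,0,0,0,5,0,0,0,0,0,0,5]}}

```text
time: 20.35
eef_pos: [0.5167, -0.2366, 0.3048]
tcp_rot: [1.0, -0.019, 0.004, 0.003]
contact_force: [0.4, -0.1, -2.0]
opening: 0.107
finger_force: 49.4
```

```bash
python3 w.py w11.png .328|egrep 'tcp|red'
```

```text
tcp [ 0.5167 -0.2366  0.3048] yaw -2.21 zaxis [ 0.0075 -0.0056 -1.    ] t 20.35 open 0.10672351859852582 q [-0.61 -0.    1.76 -0.    1.37  1.  ]
red 4409 [256. 110.] [190.  25.] mid [ 0.5792 -0.2399  0.328 ] len 0.0709 ang -2.18
```

Emit:
{"op": "move_arm", "data": {"plan": [-1,25,0,0,0,0,5,-3,49,0,0,0,0.1,5,-3,49,0,0,0,0.1,5,-3,49,0,0,0,0.1,5,-4,49,0,0,0,0.2,5,-4,49,0,0,0,0.1,5,-3,49,0,0,0,0.1,5,-3,49,0,0,0,0.1,5,-3,38,0,0,0,0.1,5,-1,20,0,0,0,0.1,5,0,0,0,0,0,0,5]}}

```text
time: 21.5
eef_pos: [0.4858, 0.1925, 0.2968]
tcp_rot: [1.0, -0.008, -0.002, 0.0]
contact_force: [0.2, -0.8, -0.5]
opening: 0.103
finger_force: 49.4
```

Emit:
{"op": "move_arm", "data": {"plan": [0,0,0,0,0,0,5,0,0,-30,0,0,0,5,0,0,-40,0,0,0,5,0,0,-40,0,0,0,5,0,0,-35,0,0,0,5,0,0,-18,0,0,0,5,0,0,-7,0,0,0,5,0,0,0,0,0,0,5,0,0,0,0,0,0,5]}}

```text
time: 22.4
eef_pos: [0.4884, 0.19, 0.1306]
tcp_rot: [1.0, -0.011, 0.001, -0.0]
contact_force: [0.1, 1.4, -0.8]
opening: 0.107
finger_force: 49.3
```

```bash
python3 fit.py red
```

```text
tcp [0.4884 0.19   0.1306] yaw -1.26 F [ 0.1  1.4 -0.8]
15 [(244, 269), (272, 281)]
25 [(234, 281)]
35 [(234, 281)]
45 [(234, 281)]
55 [(234, 281)]
65 [(234, 280)]
```

Emit:
{"op": "move_arm", "data": {"plan": [0,0,-6,0,0,0,5,0,0,-6,0,0,0,5,0,0,-3,0,0,0,5,0,0,0,0,0,0,5,0,0,0,0,0,0,5]}}

```text
time: 22.95
eef_pos: [0.4876, 0.1906, 0.1156]
tcp_rot: [1.0, -0.01, -0.0, 0.0]
contact_force: [-3.1, -1.2, 5.9]
opening: 0.104
finger_force: 50.4
```

Emit:
{"op": "move_arm", "data": {"plan": [0,0,0,0,0,0,30,0,0,0,0,0,0,30,0,0,0,0,0,0,30,0,0,15,0,0,0,30,0,0,30,0,0,0,30,0,0,40,0,0,0,30,0,0,40,0,0,0,30,0,0,30,0,0,0,30,0,0,0,0,0,0,30]}}

```text
time: 23.85
eef_pos: [0.4902, 0.1911, 0.2768]
tcp_rot: [1.0, -0.01, 0.006, -0.001]
contact_force: [-0.8, 0.5, 0.8]
opening: 0.353
finger_force: 0.0
```

```bash
python3 w.py w12.png .139; python3 -c "
from h import *
shot('side','s5.png')"
```

```text
tcp [0.4902 0.1911 0.2768] yaw -1.2 zaxis [ 0.0123  0.0022 -0.9999] t 23.85 open 0.35338830010208544 q [ 0.18 -0.09  1.9   0.    1.32  1.77]
red 1164 [259. 116.] [101.  22.] mid [0.5476 0.1869 0.139 ] len 0.0891 ang -1.04
red 458 [258. 260.] [28. 19.] mid [0.4045 0.19   0.139 ] len 0.0319 ang -1.07
red 221 [258. 208.] [29.  9.] mid [0.4615 0.1899 0.139 ] len 0.03 ang -1.12
yellow 1985 [205. 150.] [173.  24.] mid [0.5134 0.238  0.139 ] len 0.1625 ang -0.06
green 713 [142.  80.] [33. 24.] mid [0.5813 0.2897 0.139 ] len 0.0277 ang -1.06
green 434 [158. 260.] [23. 21.] mid [0.4071 0.293  0.139 ] len 0.0263 ang -5.99
blue 4714 [ 92. 168.] [211.  32.] mid [0.4946 0.3466 0.139 ] len 0.2035 ang -1.25
```

Emit:
{"op": "move_arm", "data": {"plan": [2,-25,0,0,0,0,30,4,-49,0,0,0,-0.1,30,4,-49,0,0,0,-0.1,30,4,-49,0,0,0,-0.1,30,4,-49,0,0,0,-0.1,30,4,-49,0,0,0,-0.2,30,3,-49,0,0,0,-0.2,30,2,-35,-40,0,0,-0.1,30,1,-15,-40,0,0,-0.1,30,0,0,-20,0,0,0,30,0,0,0,0,0,0,30,0,0,0,0,0,0,30]}}

```text
time: 25.15
eef_pos: [0.5147, -0.176, 0.1708]
tcp_rot: [1.0, -0.019, -0.001, -0.001]
contact_force: [0.1, -0.0, 0.7]
opening: 0.352
finger_force: 0.0
```

```bash
python3 w.py w13.png .125
```

```text
tcp [ 0.5147 -0.176   0.1708] yaw -2.2 zaxis [-0.0022  0.0013 -1.    ] t 25.15 open 0.3518692583396342 q [-0.52  0.06  1.95  0.    1.13  1.09]
green 3700 [260. 186.] [288.  15.] mid [ 0.518  -0.1791  0.125 ] len 0.1965 ang -2.02
```

Emit:
{"op": "move_arm", "data": {"plan": [2,-3,-30,0,0,0,30,0,0,-25,0,0,0,30,0,0,-17,0,0,0,30,0,0,0,0,0,0,30,0,0,0,0,0,0,15,0,0,0,0,0,0,12,0,0,0,0,0,0,5,0,0,0,0,0,0,5,0,0,0,0,0,0,5,0,0,0,0,0,0,5]}}

```text
time: 26.2
eef_pos: [0.5188, -0.1798, 0.1022]
tcp_rot: [1.0, -0.019, 0.002, 0.001]
contact_force: [-0.6, 1.1, 6.2]
opening: 0.107
finger_force: 50.3
```

Emit:
{"op": "move_arm", "data": {"plan": [0,0,10,0,0,0,5,0,0,15,0,0,0,5,0,0,20,0,0,0,5,0,0,20,0,0,0,5,0,0,20,0,0,0,5,0,0,25,0,0,0,5,0,0,35,0,0,0,5,0,0,35,0,0,0,5,0,0,20,0,0,0,5,0,0,0,0,0,0,5]}}

```text
time: 27.2
eef_pos: [0.5187, -0.1804, 0.3051]
tcp_rot: [1.0, -0.019, 0.004, 0.002]
contact_force: [0.1, -0.1, 0.3]
opening: 0.105
finger_force: 49.4
```

```bash
python3 w.py w14.png .328|egrep 'tcp|green'
```

```text
tcp [ 0.5187 -0.1804  0.3051] yaw -2.21 zaxis [ 0.0077 -0.0048 -1.    ] t 27.2 open 0.10480852121132776 q [-0.52 -0.05  1.81 -0.    1.37  1.09]
green 6751 [256. 172.] [312.  25.] mid [ 0.5506 -0.1825  0.328 ] len 0.1317 ang -2.18
```

Emit:
{"op": "move_arm", "data": {"plan": [-1,25,0,0,0,0,5,-3,49,0,0,0,0.1,5,-3,49,0,0,0,0.1,5,-3,49,0,0,0,0.1,5,-3,49,0,0,0,0.2,5,-3,49,0,0,0,0.1,5,-3,49,0,0,0,0.1,5,-3,49,0,0,0,0.1,5,-3,49,0,0,0,0.1,5,-2,42,0,0,0,0.1,5,-1,21,0,0,0,0,5,0,0,0,0,0,0,5]}}

```text
time: 28.45
eef_pos: [0.4876, 0.3027, 0.2969]
tcp_rot: [1.0, -0.008, -0.002, 0.001]
contact_force: [0.0, -0.1, -1.5]
opening: 0.104
finger_force: 49.3
```

Emit:
{"op": "move_arm", "data": {"plan": [0,0,0,0,0,0,5,0,0,-30,0,0,0,5,0,0,-40,0,0,0,5,0,0,-40,0,0,0,5,0,0,-35,0,0,0,5,0,0,-18,0,0,0,5,0,0,-7,0,0,0,5,0,0,0,0,0,0,5,0,0,0,0,0,0,5]}}

```text
time: 29.35
eef_pos: [0.4903, 0.3003, 0.1311]
tcp_rot: [1.0, -0.011, 0.001, -0.0]
contact_force: [1.0, -0.1, -1.5]
opening: 0.107
finger_force: 49.2
```

```bash
python3 fit.py green
```

```text
tcp [0.4903 0.3003 0.1311] yaw -1.26 F [ 1.  -0.1 -1.5]
15 [(229, 278)]
25 [(230, 278)]
35 [(230, 278)]
45 [(230, 278)]
55 [(231, 278)]
65 [(231, 278)]
```

Emit:
{"op": "move_arm", "data": {"plan": [0,1.2,-6,0,0,0,5,0,0,-6,0,0,0,5,0,0,-3,0,0,0,5,0,0,0,0,0,0,5,0,0,0,0,0,0,5]}}

```text
time: 29.9
eef_pos: [0.4895, 0.302, 0.1162]
tcp_rot: [1.0, -0.01, 0.0, 0.0]
contact_force: [-3.7, -1.2, 5.7]
opening: 0.105
finger_force: 50.3
```

Emit:
{"op": "move_arm", "data": {"plan": [0,0,0,0,0,0,30,0,0,0,0,0,0,30,0,0,0,0,0,0,30,0,0,15,0,0,0,30,0,0,30,0,0,0,30,0,0,40,0,0,0,30,0,0,40,0,0,0,30,0,0,30,0,0,0,30,0,-20,0,0,0,0,30,0,0,0,0,0,0,30]}}

```text
time: 30.9
eef_pos: [0.4901, 0.281, 0.2726]
tcp_rot: [1.0, -0.011, 0.002, -0.0]
contact_force: [-0.1, -0.4, -0.9]
opening: 0.352
finger_force: 0.0
```

```bash
python3 w.py w15.png .139
```

```text
tcp [0.4901 0.281  0.2726] yaw -1.27 zaxis [ 4.2e-03  9.0e-04 -1.0e+00] t 30.9 open 0.3521719737981075 q [ 0.34  0.01  1.81 -0.    1.32  1.93]
red 2208 [346. 166.] [ 24. 215.] mid [0.4908 0.1966 0.139 ] len 0.205 ang -1.59
yellow 1913 [295. 142.] [164.  24.] mid [0.5187 0.2442 0.139 ] len 0.1496 ang 0.71
yellow 116 [282. 260.] [25.  7.] mid [0.4053 0.2554 0.139 ] len 0.0282 ang 0.08
green 2721 [235. 166.] [213.  24.] mid [0.4929 0.2997 0.139 ] len 0.2038 ang -1.98
blue 2467 [179. 162.] [206.  25.] mid [0.499 0.352 0.139] len 0.1947 ang -2.35
```

View pics/w15.png

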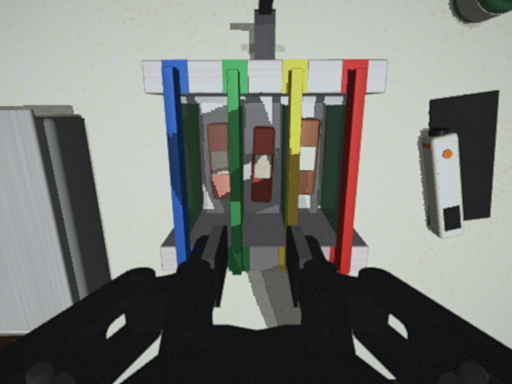

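Emit:
{"op": "move_arm", "data": {"plan": [-2,-25,0,0,0,0,70,-3,-49,0,0,0,0,70,-3,-49,0,0,0,0,70,-3,-49,0,0,0,0,70,-3,-49,0,0,0,0,70,-2,-30,0,0,0,0,70,0,0,0,0,0,0,70,0,0,0,0,0,0,70]}}

```text
time: 31.75
eef_pos: [0.4731, 0.0308, 0.2692]
tcp_rot: [1.0, -0.011, -0.001, -0.0]
contact_force: [0.7, 0.3, -1.3]
opening: 0.819
finger_force: 0.0
```

```bash
python3 w.py w16.png .034 | egrep 'tcp|orange'; python3 -c "
from h import *
shot('top','t3.png')"
```

```text
tcp [0.4731 0.0308 0.2692] yaw -1.3 zaxis [-0.0011  0.001  -1.    ] t 31.75 open 0.8192811195325492 q [-0.15 -0.2   2.01  0.    1.33  1.44]
```

View pics/w16.png

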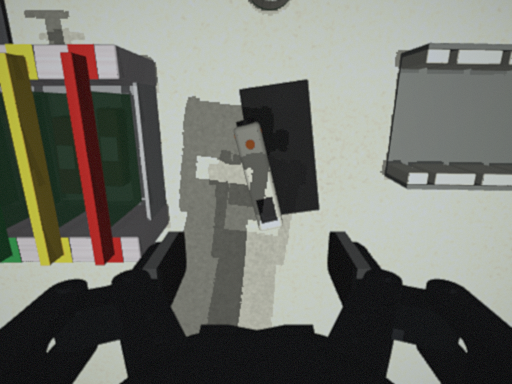

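All four dividers hang on their own marks: far-rail strips at columns 173, 234, 295 and 354, each centred on its mark. In the next view the thermometer lies partly off the mat's left edge, front end near (248,126), rear near (271,226), with the mat's corners at (240,90), (306,80) and (319,208). I'll enlarge it to measure.

```bash
python3 - <<'E'
import cv2,numpy as np
i=cv2.imread('pics/w16.png')[75:240,180:335]
i=np.clip((i/255.)**.6*255,0,255).astype('uint8')
cv2.imwrite('pics/crop16.png',cv2.resize(i,None,fx=3.6,fy=3.6,interpolation=cv2.INTER_CUBIC))
E
```

```text
(no output)
```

View pics/crop16.png

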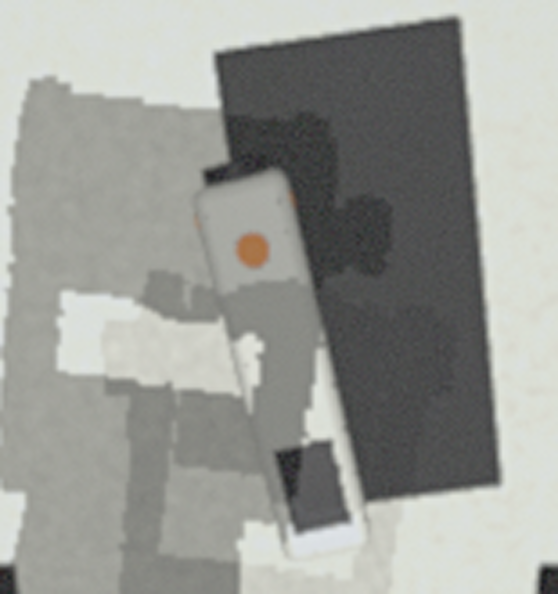

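```bash
python3 - <<'E'
from h import *
c=shot('wrist'); t=shot('top')
P=lambda x,y,z: onz(c,x/3.6+180,y/3.6+75,z)
f,r=P(243,183,.032),P(327,553,.032); d=f-r
print('front',f.round(4),'rear',r.round(4),'len',np.linalg.norm(d).round(4),'ang',np.degrees(np.arctan2(d[1],d[0])).round(1),'mid',((f+r)/2).round(4))
for a,b in [((195,200),(290,168)),((215,290),(313,280)),((287,560),(367,545))]: print('w',np.linalg.norm(P(*a,.032)-P(*b,.032)).round(4))
A,B,C=P(216,54,.004),P(458,17,.004),P(500,484,.004)
print('mat',A.round(4),B.round(4),C.round(4),'w',np.linalg.norm(A-B),'l',np.linalg.norm(B-C),'centre',((A+C)/2).round(4),'ang',np.degrees(np.arctan2(*(B-C)[1::-1])).round(2), 'ang2',np.degrees(np.arctan2(*(B-A)[1::-1])).round(2)+90)
i=cv2.imread('pics/top0.png')[:,:,::-1]
m=cv2.inRange(cv2.cvtColor(i,cv2.COLOR_RGB2GRAY),0,50); m[:205]=0;m[285:]=0;m[:,:230]=0;m[:,290:]=0
k=max(cv2.findContours(m,0,1)[0],key=cv2.contourArea); b=cv2.boxPoints(cv2.minAreaRect(k)); q=[onz(t,*p,.004) for p in b]
print('top mat',np.round(q,4)[:,:2].tolist(),np.mean(q,0).round(4))
# disc in top view
print('disc exp pix',proj(t,[.638,.2735,.18]))
E
```

```text
front [0.5148 0.0411 0.032 ] rear [0.377  0.0132 0.032 ] len 0.1405 ang 11.5 mid [0.4459 0.0272 0.032 ]
w 0.0344
w 0.0347
w 0.0307
mat [0.5582 0.0504 0.004 ] [ 0.569  -0.0357  0.004 ] [ 0.3932 -0.0571  0.004 ] w 0.08680082727636908 l 0.17707244697903962 centre [ 0.4757 -0.0033  0.004 ] ang 6.92 ang2 7.140000000000001
top mat [[0.5595, 0.0518], [0.5695, -0.037], [0.3915, -0.055], [0.3826, 0.0312]] [ 0.4758 -0.0022  0.004 ]
disc exp pix (np.float64(148.30493645676484), np.float64(189.89250546614477))
```

The mat centre is (0.476, -0.003) at 7°, and both views agree. The thermometer centre is about (0.4505, 0.028) at 11.5°, lying mostly flat on the mat. I'll go and grasp it.

Emit:
{"op": "move_arm", "data": {"plan": [-12,-1.5,-20,0,0,6.4,70,-10.5,-1,-40,0,0,6.4,70,0,0,-45,0,0,0,70,0,0,-45,0,0,0,70,0,0,-45,0,0,0,70,0,0,-35,0,0,0,70,0,0,0,0,0,0,70,0,0,0,0,0,0,70]}}

```text
time: 32.75
eef_pos: [0.4509, 0.029, 0.04]
tcp_rot: [0.995, 0.102, -0.0, -0.0]
contact_force: [0.1, -0.7, 0.8]
opening: 0.821
finger_force: 0.0
```

```bash
python3 w.py w17.png .034 | egrep 'tcp|orange'
```

```text
tcp [0.4509 0.029  0.04  ] yaw 11.67 zaxis [-9.e-04  3.e-04 -1.e+00] t 32.75 open 0.8206273661164218 q [-0.16  0.05  2.24  0.    0.85  1.21]
orange 378 [254. 157.] [22. 22.] mid [0.4922 0.0379 0.034 ] len 0.011 ang 11.57
```

View pics/w17.png

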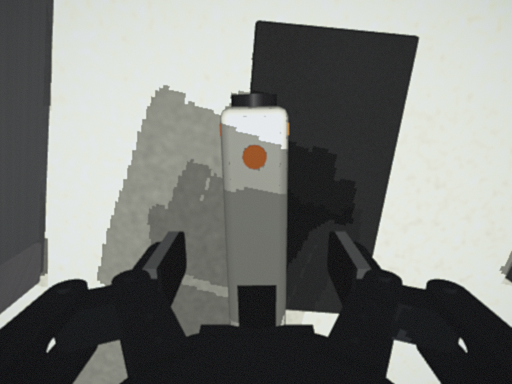

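The thermometer sits centred (column 255) and parallel to the tool between the fingers. I'll descend and grip.

Emit:
{"op": "move_arm", "data": {"plan": [0,0,-18,0,0,0,70,0,0,-10,0,0,0,70,0,0,-5,0,0,0,70,0,0,0,0,0,0,60,0,0,0,0,0,0,50,0,0,0,0,0,0,42,0,0,0,0,0,0,36,0,0,0,0,0,0,28,0,0,0,0,0,0,28,0,0,0,0,0,0,28,0,0,0,0,0,0,28], "newtons": 50}}

```text
time: 33.9
eef_pos: [0.4516, 0.0282, 0.0075]
tcp_rot: [0.995, 0.101, 0.001, 0.0]
contact_force: [-1.6, 1.1, 6.2]
opening: 0.39
finger_force: 51.6
```

Emit:
{"op": "move_arm", "data": {"plan": [0,0,5,0,0,0,28,0,0,15,0,0,0,28,0,0,30,0,0,0,28,0,0,40,0,0,0,28,0,0,40,0,0,0,28,0,0,40,0,0,0,28,0,0,40,0,0,0,28,0,0,0,0,0,0,28,0,0,0,0,0,0,28]}}

```text
time: 34.8
eef_pos: [0.4506, 0.0282, 0.2169]
tcp_rot: [0.995, 0.101, 0.0, 0.0]
contact_force: [-1.3, -0.5, -2.5]
opening: 0.386
finger_force: 50.9
```

```bash
python3 w.py w18.png .25 | egrep 'tcp|orange'; python3 - <<'E'
from h import *
# triangulate orange button / disc
s=shot('side','s6.png'); t=shot('top','t6.png')
print('disc pix side',proj(s,[.638,.2735,.18]))
for n,c in(('side',s),('top',t)):
    print(n,[(int(a),np.round(r[0],1).tolist()) for a,r in blobs(c,*COL['orange'],5)])
E
```

```text
tcp [0.4506 0.0282 0.2169] yaw 11.6 zaxis [ 8.e-04 -4.e-04 -1.e+00] t 34.8 open 0.38649351893487954 q [-0.16 -0.21  2.12 -0.    1.24  1.21]
orange 622 [256. 171.] [28. 28.] mid [0.4936 0.0364 0.25  ] len 0.0106 ang 11.6
disc pix side (np.float64(249.3891764898974), np.float64(130.9193308614126))
side [(78, [277.0, 196.0]), (23, [292.8, 204.8])]
top [(71, [244.6, 171.7])]
```

Gripped level and lifted. Next I'll carry it to the disc line: centre target (0.4635, 0.274, 0.180), yaw -1.2°.

Emit:
{"op": "move_arm", "data": {"plan": [2,25,0,0,0,-1.8,28,2,42,0,0,0,-2.2,28,3,46,0,0,0,-2.2,28,3,46,0,0,0,-2.2,28,2,42,0,0,0,-2.2,28,1,30,0,0,0,-2.2,28,0,15,0,0,0,0,28,0,0,-20,0,0,0,28,0,0,-20,0,0,0,28,0,0,-8,0,0,0,28,0,0,0,0,0,0,28,0,0,0,0,0,0,28]}}

```text
time: 36.15
eef_pos: [0.464, 0.2739, 0.1689]
tcp_rot: [1.0, -0.011, -0.0, 0.0]
contact_force: [-0.5, 0.4, -1.1]
opening: 0.39
finger_force: 50.8
```

```bash
python3 w.py w19.png .195 | egrep 'tcp|orange'; python3 - <<'E'
from h import *
s=shot('side'); t=shot('top','t7.png')
cr=s['color'][90:190,170:310]; cr=np.clip((cr/255.)**.6*255,0,255).astype('uint8')
w=cv2.imread('pics/w19.png')[60:330,150:362]
a=cv2.resize(cr[:,:,::-1],None,fx=4,fy=4,interpolation=cv2.INTER_CUBIC)
b=cv2.resize(w,(212,270)); o=np.zeros((400,780,3),'uint8'); o[:,:560]=a; o[:270,564:776]=b; cv2.imwrite('pics/s7.png',o)
s0=ctrl.get_state(); print(s0['eef_pos'])
print('disc',proj(s,[.6385,.2704,.18]),'lens exp',proj(s,[.5385,.2725,.18]),'rear exp',proj(s,[.3885,.2755,.18]))
E
```

```text
tcp [0.464  0.2739 0.1689] yaw -1.23 zaxis [-1.e-04 -2.e-04 -1.e+00] t 36.15 open 0.38986005410818536 q [ 0.34  0.05  1.97 -0.    1.13  1.94]
orange 634 [256. 171.] [28. 29.] mid [0.5065 0.2724 0.195 ] len 0.0114 ang 88.79
[0.46458673 0.27428217 0.16997472]
disc (np.float64(249.67092287078464), np.float64(131.27792283928207)) lens exp (np.float64(220.41756088663038), np.float64(133.72287986435745)) rear exp (np.float64(175.59939909451577), np.float64(137.48771135964793))
```

View pics/s7.png

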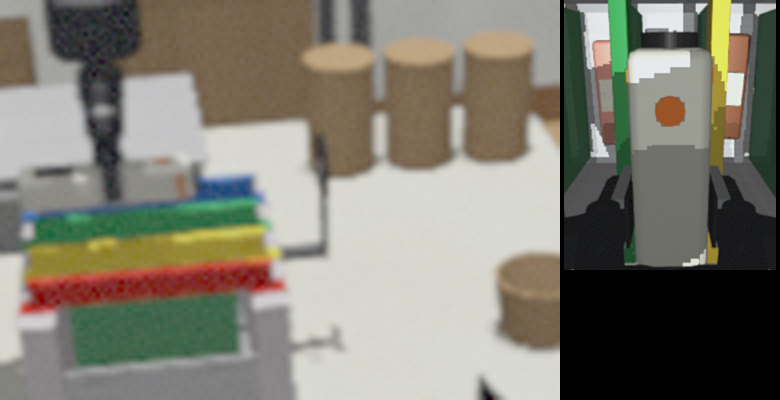

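The side crop shows the thermometer level, rear at about (175.5,137) and front at (219,133). Both match the expected projections to about 1 px, and the disc at (250,130) is straight ahead. I'll hold still for 3.6 s.

Emit:
{"op": "move_arm", "data": {"plan": [0,0,0,0,0,0,28,0,0,0,0,0,0,28,0,0,0,0,0,0,28,0,0,0,0,0,0,28,0,0,0,0,0,0,28,0,0,0,0,0,0,28,0,0,0,0,0,0,28,0,0,0,0,0,0,28,0,0,0,0,0,0,28,0,0,0,0,0,0,28,0,0,0,0,0,0,28,0,0,0,0,0,0,28]}}

```text
time: 37.5
eef_pos: [0.4638, 0.2743, 0.1687]
tcp_rot: [1.0, -0.011, 0.0, -0.0]
contact_force: [-0.3, -0.5, -0.9]
opening: 0.388
finger_force: 50.8
```

Emit:
{"op": "move_arm", "data": {"plan": [0,0,0,0,0,0,28,0,0,0,0,0,0,28,0,0,0,0,0,0,28,0,0,0,0,0,0,28,0,0,0,0,0,0,28,0,0,0,0,0,0,28,0,0,0,0,0,0,28,0,0,0,0,0,0,28,0,0,0,0,0,0,28,0,0,0,0,0,0,28,0,0,0,0,0,0,28,0,0,0,0,0,0,28]}}

```text
time: 38.7
eef_pos: [0.4638, 0.2743, 0.1687]
tcp_rot: [1.0, -0.01, -0.0, 0.0]
contact_force: [0.1, -0.1, -1.6]
opening: 0.39
finger_force: 50.8
```

Emit:
{"op": "move_arm", "data": {"plan": [0,0,0,0,0,0,28,0,0,0,0,0,0,28,0,0,0,0,0,0,28,0,0,0,0,0,0,28,0,0,0,0,0,0,28,0,0,0,0,0,0,28,0,0,0,0,0,0,28,0,0,0,0,0,0,28,0,0,0,0,0,0,28,0,0,0,0,0,0,28,0,0,0,0,0,0,28,0,0,0,0,0,0,28]}}

```text
time: 39.9
eef_pos: [0.4638, 0.2743, 0.1687]
tcp_rot: [1.0, -0.011, 0.0, -0.0]
contact_force: [0.1, -0.2, -1.9]
opening: 0.39
finger_force: 50.8
```

Reading done; now back to the mat centre (0.476, -0.003) at 7°.

Emit:
{"op": "move_arm", "data": {"plan": [0,0,20,0,0,0,28,0,0,30,0,0,0,28,1,-25,0,0,0,0,28,2,-46,0,0,0,1.5,28,2,-46,0,0,0,1.5,28,2,-46,0,0,0,1.5,28,2,-46,0,0,0,1.5,28,2,-40,0,0,0,1.5,28,1,-28,0,0,0,0.7,28,0,0,0,0,0,0,28,0,0,-40,0,0,0,28,0,0,0,0,0,0,28]}}

```text
time: 41.1
eef_pos: [0.4722, -0.0017, 0.174]
tcp_rot: [0.998, 0.061, -0.005, -0.002]
contact_force: [-0.5, 0.9, -1.8]
opening: 0.388
finger_force: 50.7
```

```bash
python3 w.py w20.png .2|egrep 'tcp'; python3 - <<'E'
from h import *
c=shot('wrist'); g=cv2.cvtColor(c['color'],cv2.COLOR_RGB2GRAY)
m=cv2.inRange(g,0,75); m[190:]=0
for k in cv2.findContours(m,0,1)[0]:
    if cv2.contourArea(k)>800:
        p=cv2.approxPolyDP(k,5,True)[:,0]; print([(p_.tolist(),onz(c,*p_,.004)[:2].round(4).tolist()) for p_ in p])
E
```

```text
tcp [ 0.4722 -0.0017  0.174 ] yaw 6.97 zaxis [-0.0101  0.0026 -0.9999] t 41.1 open 0.3881907324070298 q [-0.22 -0.11  2.11  0.    1.15  1.23]
[([215, 78], [0.5589, 0.0493]), ([215, 113], [0.5257, 0.0465]), ([236, 107], [0.5341, 0.026]), ([295, 111], [0.5375, -0.0335]), ([298, 189], [0.4569, -0.0497]), ([303, 79], [0.5685, -0.0365])]
[([508, 67], [0.6037, -0.2318]), ([495, 64], [0.6047, -0.2184]), ([489, 85], [0.5854, -0.2191]), ([462, 79], [0.5876, -0.191]), ([471, 54], [0.6105, -0.1926]), ([426, 64], [0.5966, -0.1523]), ([389, 189], [0.4691, -0.1475]), ([422, 84], [0.5783, -0.1534]), ([511, 98], [0.5763, -0.2449]), ([511, 88], [0.5854, -0.2415]), ([501, 85], [0.5869, -0.2308])]
[([18, 0], [0.604, 0.2349]), ([20, 28], [0.5806, 0.2352]), ([0, 27], [0.5791, 0.2539]), ([0, 189], [0.417, 0.2717]), ([62, 189], [0.4254, 0.2047]), ([57, 59], [0.5574, 0.2022]), ([11, 50], [0.5601, 0.2456]), ([8, 40], [0.5687, 0.2475]), ([52, 46], [0.5685, 0.2063]), ([57, 53], [0.5628, 0.2019]), ([56, 44], [0.5707, 0.2024]), ([64, 44], [0.5717, 0.1948]), ([69, 189], [0.4263, 0.1971]), ([103, 189], [0.4309, 0.1604]), ([106, 25], [0.593, 0.1548]), ([62, 0], [0.609, 0.1947])]
```

Emit:
{"op": "move_arm", "data": {"plan": [-0.5,-0.8,-40,0,0,0,28,0,0,-45,0,0,0,28,0,0,-40,0,0,0,28,0,0,-25,0,0,0,28,0,0,-10,0,0,0,28,0,0,0,0,0,0,28,0,0,0,0,0,0,28]}}

```text
time: 41.9
eef_pos: [0.4773, -0.0037, 0.0207]
tcp_rot: [0.998, 0.061, 0.002, 0.0]
contact_force: [-0.3, -0.6, -1.2]
opening: 0.391
finger_force: 50.8
```

Emit:
{"op": "move_arm", "data": {"plan": [-1.5,0,-6,0,0,0,28,0,0,-4,0,0,0,28,0,0,-2.5,0,0,0,28,0,0,0,0,0,0,28,0,0,0,0,0,0,28]}}

```text
time: 42.4
eef_pos: [0.4742, -0.0036, 0.0075]
tcp_rot: [0.998, 0.061, -0.0, -0.0]
contact_force: [-3.1, 0.2, 5.8]
opening: 0.388
finger_force: 51.8
```

Set down on the mat (contact at 0.0075, the pick height), so I'll release and retreat.

Emit:
{"op": "move_arm", "data": {"plan": [0,0,0,0,0,0,40,0,0,0,0,0,0,50,0,0,0,0,0,0,60,0,0,0,0,0,0,60,0,0,10,0,0,0,60,0,0,30,0,0,0,60,0,0,40,0,0,0,60,0,0,45,0,0,0,60,0,0,45,0,0,0,60,0,0,45,0,0,0,60,0,0,30,0,0,0,60,0,0,0,0,0,0,60]}}

```text
time: 43.6
eef_pos: [0.4765, -0.004, 0.2582]
tcp_rot: [0.998, 0.061, 0.006, 0.002]
contact_force: [0.5, 0.1, 0.3]
opening: 0.7
finger_force: 0.0
```

Emit:
{"op": "move_arm", "data": {"plan": [0,-30,10,0,0,0,60,0,-45,10,0,0,0,60,0,-45,0,0,0,0,60,0,-45,0,0,0,0,60,0,-45,0,0,0,0,60,0,-45,0,0,0,0,60,0,-45,0,0,0,0,60,0,-45,0,0,0,0,60,0,-20,0,0,0,0,60,0,0,0,0,0,0,60,0,0,0,0,0,0,60]}}

```text
time: 44.7
eef_pos: [0.4736, -0.3676, 0.2704]
tcp_rot: [0.998, 0.061, -0.0, -0.001]
contact_force: [-0.0, -0.2, -0.2]
opening: 0.704
finger_force: 0.0
```

```bash
python3 - <<'E'
from h import *
t=shot('top','t9.png'); cr=t['color'][165:305,105:295]; cr=np.clip((cr/255.)**.7*255,0,255).astype('uint8')
cv2.imwrite('pics/t9c.png',cv2.resize(cr[:,:,::-1],None,fx=4,fy=4,interpolation=cv2.INTER_CUBIC))
for k in ('red','yellow','green','blue'):
    for a,r in blobs(t,*COL[k],60):
        if r[0][0]<230 and r[0][1]>200: 
            p=onz(t,*r[0],.139); print(k,a,np.round(r[0],1),np.round(r[1]),p.round(4))
s=ctrl.get_state(); print(s['time'],np.round(s['eef_pos'],3))
E
```

```text
red 228.5 [188.3 246. ] [80.  8.] [0.4824 0.1864 0.139 ]
yellow 242.5 [167.9 247.9] [80.  8.] [0.4836 0.2409 0.139 ]
green 271.5 [147.2 250. ] [80.  9.] [0.4844 0.296  0.139 ]
blue 279.5 [126. 252.] [80.  9.] [0.4854 0.3524 0.139 ]
44.75 [ 0.474 -0.367  0.271]
```

View pics/t9c.png

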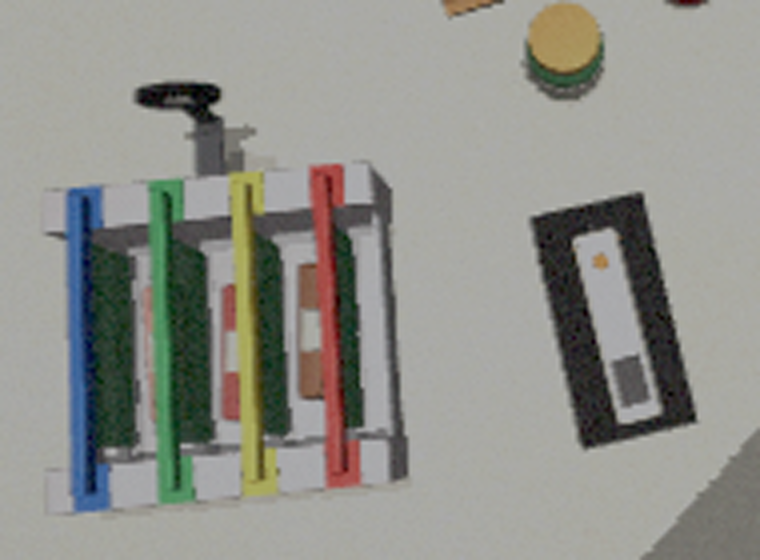

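The final top view shows all four dividers hanging on their marks and square to the rails. The thermometer lies along the middle of the mat, lens forward. The packs and other goods are undisturbed, so I'm handing in.

```bash
python3 -c "
from plant import order
print(order.sign_off())"
```

```text
the job is handed in; nothing more can be done
None
```

I handed the job in at about 45 s: all four dividers hang on their own marks, the thermometer was held steady on the disc for over 3.6 s, and it is back along the middle of its mat; sign-off gave no score.

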